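Centre the egg cup on its serving stand with light taps

ROBOT

A 6-joint arm with a two-finger parallel gripper is mounted at the origin on a cart in front of the work surface, level with it; the furniture and walls round the work are solid. World frame = base frame: x ahead of the robot, y to its left, z up, the work surface at z = 0. Lengths are in m, angles in degrees, forces in N, time in s.
With the tool pointing down it reaches from about 0.35 to 0.875 m from the base axis. Payload 4.2 kg.
Tool frame: the origin (TCP) lies at the very end of the fingers, on their centre line; the grasp point (between the pads) lies 19 mm behind it; z points along the fingers, y is the line along which they close (so a half turn about z gives the same grasp; the last joint's range is limited). The gripper opens to 87 mm and grips with 3 to 60 N. Pads are 19 mm wide; open, the fingers measure 117 mm over their backs; the gripper's body (75 mm by 190 mm) begins 51 mm behind the grasp point.
Start: joints at [-53.938, 22.042, 0.453, 0, -68.411, -14.817], TCP at [0.226, -0.582, 0.223] pointing down, gripper open.
Joint ranges: [-179.83, 179.83], [-69.29, 118.12], [-61.27, 80.66], [-181.25, 117.63], [-171.15, -9.14], [-177.46, 177.46]. Speed limits (degrees/s): [159.86, 159.86, 180, 180, 180, 180].

INTERFACE

Orientations are given as a 3x3 rotation matrix whose columns are the frame's x, y, z axes.
In Python, from station import sense, optics, r gives the robot as it stands. The module is installed in compiled form; this text tells all that it offers.
- The arm moves only by the shell command python3 -m pendant 'ROWS' [OPENING]. ROWS is JSON, a list that holds one entry, the list of rows, each a list of 4 numbers: the shift along the tool's x, y, z normalised to -1 to 1, where 1 is 100 mm, then the turn about the tool's z normalised to -1 to 1, where 1 is 2 rad. A call has 1 to 8 rows; each row is the pose to reach, as a shift and turn from the pose commanded when the call began, along the tool's axes at that moment; what a row does not reach only later rows make up. A row lasts 1/10 s, in which the tool goes at most 50 mm and 8.59 degrees, less where a joint would pass 70% of its speed; a pose out of reach is approached as far as the arm can. A call with a number of a shift or a turn outside -1 to 1 is refused whole. A call with a gripper value outside its range is refused whole. OPENING is the closure, from 0 (fully open) to 1 (shut), set as the call begins (- or left out, the last holds). The fingers move at their own pace and stop on an object; the grip force is fixed at half the most. Time passes only in rows, so rows that repeat a pose let the fingers close. It gives the time, the measured TCP pose, the force, the opening and the grip force at its end, in the units of the state.
- sense(): the state, without advancing time (a new reading comes with each control period).
- optics.capture(name): name is "scene" or "top" or "wrist"; returns the picture (480x640x3 uint8, red, green, blue); there is no depth.
- optics.get_calibration(name): a dict with "camera_matrix" (3x3 intrinsics, pixels), "camera_from_world" (4x4, takes a point from world to camera coordinates). Camera axes: x right, y down, z forward; pixel columns grow to the right and rows downward; lengths in m; the calibration is good to about 2 mm. A picture is of the moment at which its call begins: read the wrist's pose just before it. get_calibration takes no time and is no camera call; for the wrist camera it gives the pose at the moment of the call.
- r.finish_job(): hands the job in; it is judged then, once.
The state is a dict: "time_s": time; "joints": joint angles; "joint_velocities": joint speeds; "effort": joint torques, N m; "tcp_pos": TCP position; "ee_rot": TCP orientation; "wrist_force": force on the tool from outside, world axes, zero at the start; "moment": the same for the moment, N m; "gripper_width": opening from 0.0 (shut) to 1.0 (fully open); "gripper_force": force on a finger pad.
Only numpy, scipy, OpenCV 4.12 (cv2) and the standard library are available. Lean on these libraries where they do the work, as an engineer would, in place of code of your own. Each camera call takes 0.05 s, during which the arm holds its last target. There are 200 camera calls.

TASK

The egg cup with its boiled egg has been put down carelessly, near the edge of the small round serving stand with the white top. Tap it gently with the fingertips, low down and without gripping or lifting it, until its foot stands inside the dark ring in the middle of the stand, upright, without tipping it over or knocking it off. Do not push the stand away, and leave everything else on the worktop where it is.

Things in the scene. Friction and masses are not known exactly. Their poses are not given: they have to be found in the camera images.
- egg_cup: blue ceramic egg cup with a brown egg fixed in it, one loose body of about 0.13 kg, round and upright, 66 mm tall: narrow foot 34 mm across, widening to 47 mm from 11 to 30 mm up, cup rim at 42 mm, egg above. Origin at the centre of the foot's underside, z up its axis. Pushed slowly 10 to 20 mm above its foot it slides; pushed higher it rocks and may tip.
- stand: round stand, 40 mm high, loose, heavy (0.8 kg): flat white top disc 100 mm across, 12 mm thick, on a dark wooden waist 68 mm and foot 92 mm across. A thin dark ring, 50 mm inside diameter, is inlaid flush round the middle of the top. Origin at the centre of the underside, z up, top at z 40 mm; yaw means nothing. The egg cup's axis starts 25 to 33 mm from the stand's, in any direction.
- tea_light: small tea light in a metal cup, 38 mm across, 15 mm high, on the worktop beside the stand; leave alone. Origin at the centre of the underside.
- matchbox: matchbox, 36 x 53 x 15 mm, lying flat on the worktop beside the stand; leave alone. Origin at the centre of the underside.
- teaspoon: steel teaspoon, 137 x 28 x 13 mm, lying on the worktop beside the stand; leave alone. Origin at the middle of its underside, x along it.
- espresso_cup: green espresso cup, 65 x 91 x 52 mm high, at the left; leave alone. Origin at the centre of the underside.
- tumbler: clear glass tumbler, 81 mm across, 92 mm high, at the left; leave alone. Origin at the centre of the underside.
- salt_shaker: glass salt shaker with a grey top, 44 mm across, 90 mm high, at the left; leave alone. Origin at the centre of the underside.

How it is judged:
By the outcome, as a careful person would: the job done as asked, in the order asked, and still so for the second after the job is handed in, with the robot touching nothing.
It also fails if it takes over 38 s, if anything falls off the work surface, if the arm or the gripper's body presses on something with over 40 N, if the wrist force passes 120 N, or if a joint passes its speed limit or range.

## Working session

There is one attempt and no reset: what is moved stays moved. The work goes in short steps, Python scripts to look and compute and a shell command to move; the robot and the scene stay as the last step left them, time stands still between calls to the robot, and variables do not carry over. Pictures are saved under pics/ and viewed, at most 10 in all, crops included, and the job is handed in when it is done.

```bash
mkdir -p pics
python3 - <<'E'
from station import sense, optics, r
import cv2,numpy as np
a=optics.capture("scene");b=optics.capture("top")
cv2.imwrite("pics/s.png",a[...,::-1]);cv2.imwrite("pics/t.png",b[...,::-1])
s=sense();print(s['time_s'],s['tcp_pos'],np.round(s['ee_rot'],3))
for n in("scene","top"):
  c=optics.get_calibration(n);print(np.round(c['camera_matrix'],1).tolist(),np.round(c['camera_from_world'],3).tolist())
E
```

```text
0.1 [ 0.22630306 -0.58201663  0.22159399] [[-0.932 -0.362 -0.001]
 [-0.362  0.932  0.002]
 [ 0.     0.002 -1.   ]]
[[470.8, 0.0, 317.4], [0.0, 470.8, 236.7], [0.0, 0.0, 1.0]] [[-0.479, -0.878, 0.013, 0.339], [-0.622, 0.329, -0.711, 0.329], [0.62, -0.348, -0.703, 0.592], [0.0, 0.0, 0.0, 1.0]]
[[481.7, 0.0, 321.0], [0.0, 481.7, 235.4], [0.0, 0.0, 1.0]] [[-0.169, -0.986, 0.003, 0.156], [-0.963, 0.165, -0.215, 0.504], [0.211, -0.039, -0.977, 0.821], [0.0, 0.0, 0.0, 1.0]]
```

View pics/t.png

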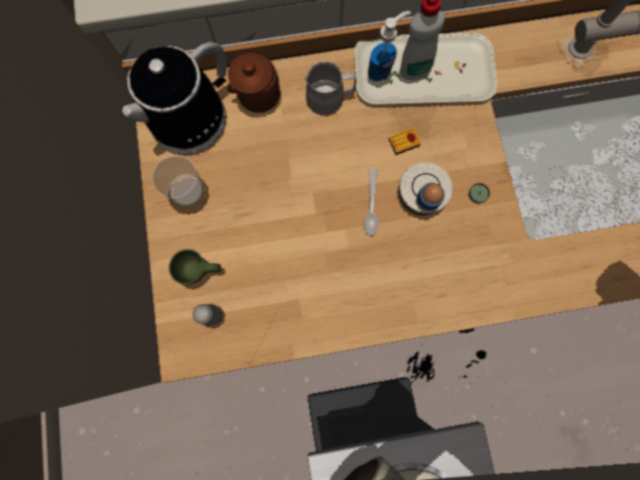

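View pics/s.png

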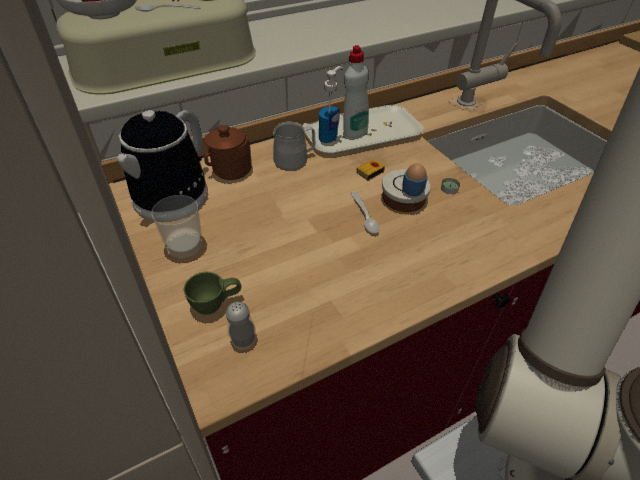

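The top view shows the stand at about (426,188) with the egg cup at about (431,196), on the robot's side of it. The spoon is left at (372,205), the matchbox at (404,140) and the tea light at (480,193).

```bash
cat > h.py <<'E'
import cv2,numpy as np
def ray(c,u,v,z):
    K=np.array(c['camera_matrix']);T=np.array(c['camera_from_world'])
    d=T[:3,:3].T@np.linalg.solve(K,[u,v,1]);o=-T[:3,:3].T@T[:3,3]
    return (o+d*(z-o[2])/d[2])[:2]
def proj(c,p):
    q=np.array(c['camera_matrix'])@(np.array(c['camera_from_world'])@[*p,1])[:3];return q[:2]/q[2]
def blobs(m,n=30):
    k,l,s,c=cv2.connectedComponentsWithStats(m.astype('uint8'));return [(s[i],c[i],l==i) for i in range(1,k) if s[i][4]>n]
def masks(rgb):
    h,s,v=[x.astype(int) for x in cv2.split(cv2.cvtColor(rgb,cv2.COLOR_RGB2HSV))]
    return dict(white=(s<60)&(v>130),blue=(h>95)&(h<125)&(s>90)&(v>35),egg=(h<14)&(s>90)&(v>90))
E
python3 - <<'E'
from h import *
from station import optics
c=optics.get_calibration("top");im=cv2.imread("pics/t.png")[...,::-1].copy()
m=masks(im);w=np.zeros((480,640),bool);w[155:225,392:462]=1
for k in m:
  for s,ce,l in blobs(m[k]&w,15):print(k,s,ce)
  if k=='white':
    b=max(blobs(m[k]&w),key=lambda t:t[0][4])[2].astype('uint8')
    e=cv2.fitEllipse(cv2.convexHull(cv2.findContours(b,0,1)[0][0]));print(e,ray(c,*e[0],.04))
for n,u,v,z in[("cup egg",431,192,.09),("tea",480,193,.008),("match",404,141,.008),("spoonbowl",371,224,0.005),("spoontip",374,171,.005)]:print(n,ray(c,u,v,z))
cv2.imwrite("pics/t2.png",cv2.resize(im[150:230,380:500],None,fx=6,fy=6,interpolation=2)[...,::-1])
E
```

```text
white [ 400  163   52   48 1275] [423.69803922 182.44941176]
((425.6075744628906, 187.25604248046875), (48.6574821472168, 51.782901763916016), 111.48729705810547) [ 0.58432986 -0.14260343]
blue [418 191  21  19 128] [425.265625 202.875   ]
egg [424 184  19  18 284] [433.06338028 192.46478873]
cup egg [ 0.55990433 -0.13602324]
tea [ 0.56398312 -0.25403825]
match [ 0.69553216 -0.12984914]
spoonbowl [ 0.53935    -0.03237813]
spoontip [ 0.64444136 -0.05891649]
```

View pics/t2.png

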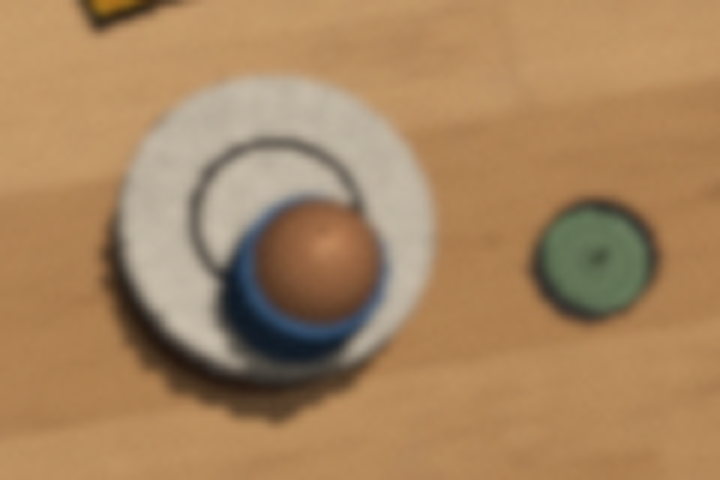

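The crop shows the cup on the near (-x) side of the stand, egg at about (433,193), stand centre at (425.6,187). I'll push toward +x with the fingers partly open as a cradle, starting from above and behind the cup.

```bash
for i in 1 2 3; do :; done
python3 -m pendant '[[[-0.2,0.16,0,0],[-0.5,0.4,0,0],[-0.8,0.63,0,0],[-1,0.79,0,0]]]' 0.7
python3 -m pendant '[[[-0.25,0.2,0,0],[-0.5,0.4,0,0],[-0.8,0.63,0,0],[-1,0.79,0,0]]]'
python3 -m pendant '[[[-0.25,0.2,0,0],[-0.5,0.4,0,0],[-0.8,0.63,0,0],[-1,0.79,0,0]]]'
python3 -m pendant '[[[-0.3,0.23,0,0.06],[-0.6,0.46,0,0.12],[-0.9,0.7,0,0.185],[-1,0.8,0,0.185],[-1,0.8,0,0.185],[-1,0.8,0,0.185]]]'
cat > look.py <<'E'
import sys
from h import *
from station import optics,sense
for n in ("wrist","top"):
  c=optics.get_calibration(n);im=optics.capture(n);cv2.imwrite(f"pics/{n}{sys.argv[1]}.png",im[...,::-1])
  m=masks(im)
  if n=="top":
    w=np.zeros((480,640),bool);w[155:225,392:462]=1;m={k:v&w for k,v in m.items()}
  for k in m:
    for s,ce,l in sorted(blobs(m[k],20),key=lambda t:-t[0][4])[:2]:
      print(n,k,s,ce.round(1),ray(c,*ce,{"white":.04,"blue":.07,"egg":.092}[k]).round(4))
s=sense();print(s['time_s'],s['tcp_pos'],np.round(s['ee_rot'],3)[:,0],s['wrist_force'],s['gripper_width'])
E
python3 look.py 1
```

```text
time_s: 0.5
tcp_pos: [0.2916, -0.4707, 0.2221]
ee_rot: [[-0.932, -0.363, -0.0], [-0.363, 0.932, 0.001], [0.0, 0.001, -1.0]]
wrist_force: [0.0, -0.3, -0.0]
gripper_width: 0.719
gripper_force: 0.0
time_s: 0.9
tcp_pos: [0.3562, -0.3609, 0.2223]
ee_rot: [[-0.932, -0.363, -0.0], [-0.363, 0.932, 0.001], [0.0, 0.001, -1.0]]
wrist_force: [1.0, 0.1, -0.7]
gripper_width: 0.361
gripper_force: 0.0
time_s: 1.3
tcp_pos: [0.4208, -0.2511, 0.2223]
ee_rot: [[-0.932, -0.363, -0.0], [-0.363, 0.932, 0.0], [0.0, 0.001, -1.0]]
wrist_force: [-0.7, 0.6, -0.2]
gripper_width: 0.302
gripper_force: 0.0
time_s: 1.9
tcp_pos: [0.4839, -0.1423, 0.2222]
ee_rot: [[-1.0, -0.002, -0.001], [-0.002, 1.0, -0.0], [0.001, -0.0, -1.0]]
wrist_force: [0.6, 0.0, 0.7]
gripper_width: 0.301
gripper_force: 0.0
wrist white [    0     0   309    50 15233] [154.7  24.2] [ 0.3066 -0.2896]
wrist white [    0   191   165   107 14805] [ 80.3 239.1] [ 0.5028 -0.3885]
wrist blue [303 278  44  20 238] [327.8 290.4] [ 0.5461 -0.1351]
wrist egg [310 291  29   7 153] [324.4 294.5] [ 0.5411 -0.1387]
wrist egg [590  50  27   1  27] [603.  50.] [0.34   0.0731]
top white [ 392  155   70   70 4878] [426.3 189.5] [ 0.5797 -0.143 ]
2.0 [ 0.48374693 -0.14292443  0.22243596] [-1.    -0.     0.001] [-0.49398951  0.67909886  0.85804909] 0.30311037346448444
```

View pics/wrist1.png

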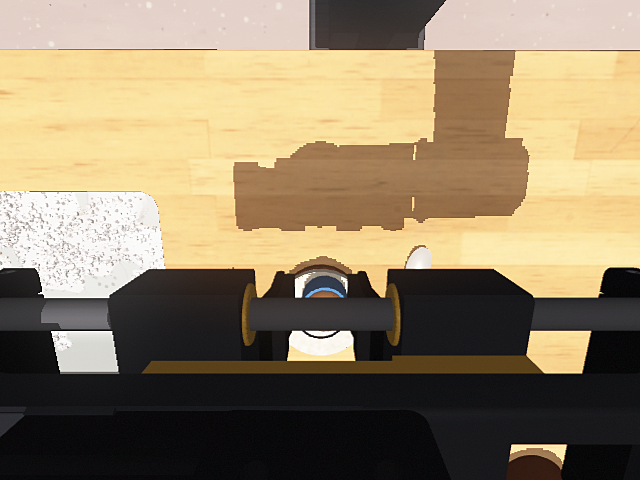

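The wrist view shows cup (column ~325) and stand (~322) between the two fingers, with the camera looking from the far side. I'll cross-check against the scene view.

Run:
```python
from h import *
from station import optics
for n,f,(a,b,x,y) in(("top","t",(155,225,392,462)),("scene","s",(155,215,375,440))):
  c=optics.get_calibration(n);im=cv2.imread(f"pics/{f}.png")[...,::-1].copy();w=np.zeros((480,640),bool);w[a:b,x:y]=1
  m=masks(im);m={k:v&w for k,v in m.items()};
  for k in m:
    bl=max(blobs(m[k],10),key=lambda t:t[0][4]);print(n,k,bl[0],bl[1].round(1))
  u=(m['blue']|m['egg']);cs=max(blobs(u),key=lambda t:t[0][4]);print('union',cs[0],cs[1])
  for p in [(.557,-.140)]:
    print('proj egg c',proj(c,[*p,.09]).round(1),'body c',proj(c,[*p,.06]).round(1),'stand c',proj(c,[.584,-.1426,.04]).round(1))
  for q in (max(blobs(m['egg']),key=lambda t:t[0][4])[1],): print(ray(c,*q,.092))
c=optics.get_calibration("wrist")
print(proj(c,[.557,-.14,.082]),proj(c,[.584,-.1426,.04]))
im=optics.capture("scene");cv2.imwrite("pics/s2.png",cv2.resize(im[120:240,340:480],None,fx=5,fy=5,interpolation=2)[...,::-1])
```

```text
top white [ 400  163   52   48 1275] [423.7 182.4]
top blue [418 191  21  19 128] [425.3 202.9]
top egg [424 184  19  18 284] [433.1 192.5]
union [424 184  19  18 284] [433.06338028 192.46478873]
proj egg c [433.5 193.2] body c [429.8 198.1] stand c [425.6 187.4]
[ 0.55790428 -0.138861  ]
scene white [383 170  28  29 342] [393.3 183.4]
scene blue [403 173  24  23 325] [413.1 186. ]
scene egg [409 165  11  15  39] [414.5 173. ]
union [403 173  24  23 325] [413.10769231 185.96923077]
proj egg c [417.5 171.8] body c [415.1 183.9] stand c [406.7 184. ]
[ 0.55476742 -0.13042584]
[323.67175268 305.94606196] [320.88626952 312.35372011]
```

View pics/s2.png

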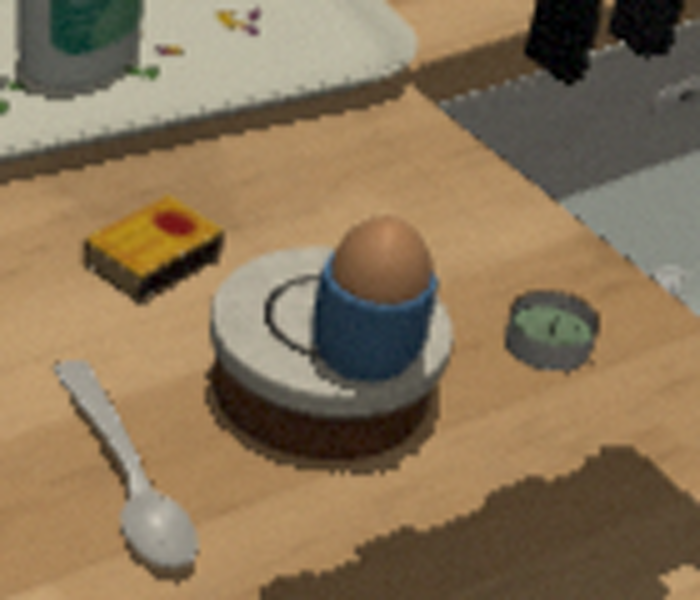

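The scene view confirms it: cup body centre at (415,184), stand centre at (406.5,184.5), both matching the estimates. Now descend behind the cup and approach.

```bash
python3 -m pendant '[[[0,0.02,0.25,0],[0,0.02,0.5,0],[0,0.02,0.75,0],[0,0.02,1,0]]]' | sed -n 2p
python3 -m pendant '[[[0,0,0.25,0],[0,0,0.45,0],[0,0,0.6,0],[0,0,0.68,0],[0,0,0.72,0],[0,0,0.72,0]]]' | sed -n 2p
python3 -m pendant '[[[-0.1,0,0,0],[-0.2,0,0,0],[-0.25,0,0,0],[-0.3,0,0,0],[-0.33,0,0,0],[-0.36,0,0,0],[-0.38,0,0,0],[-0.38,0,0,0]]]' | grep -v ee_
cat > sc.py <<'E'
import sys
from h import *
from station import optics
c=optics.get_calibration("scene");im=optics.capture("scene")
cv2.imwrite(f"pics/{sys.argv[1]}.png",cv2.resize(im[140:230,350:470],None,fx=6,fy=6,interpolation=2)[...,::-1])
m=masks(im)
w=np.zeros((480,640),bool);w[155:215,375:440]=1
for k in m:
  for b in sorted(blobs(m[k]&w,10),key=lambda t:-t[0][4])[:1]:print(k,b[0],b[1].round(1))
E
python3 sc.py s3
```

```text
tcp_pos: [0.484, -0.1411, 0.1219]
tcp_pos: [0.4844, -0.1405, 0.0506]
time_s: 3.85
tcp_pos: [0.5226, -0.14, 0.0505]
wrist_force: [0.7, -0.7, -0.4]
gripper_width: 0.299
gripper_force: 0.0
white [382 175  22  23 223] [391.  187.2]
blue [407 184   8  12  57] [411.6 189.9]
egg [375 162   4   5  15] [376.4 164.5]
```

View pics/s3.png

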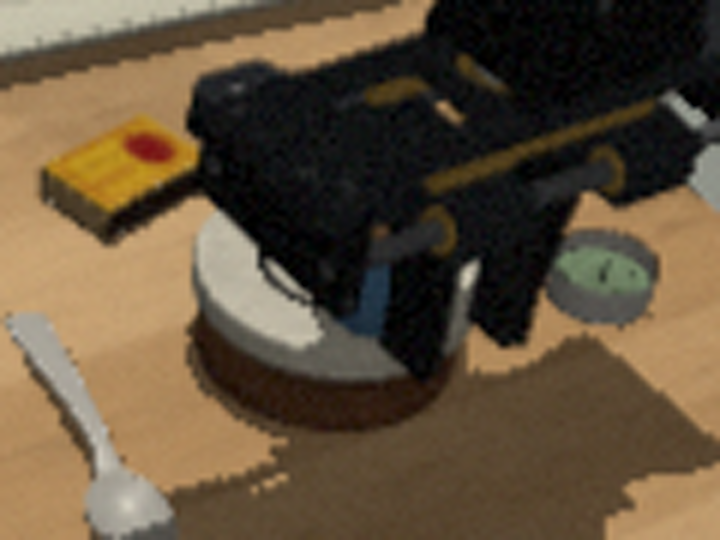

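The fingers straddle the back of the cup, not yet touching. Now push slowly.

```bash
python3 -m pendant '[[[-0.015,0,0,0],[-0.03,0,0,0],[-0.045,0,0,0],[-0.06,0,0,0],[-0.075,0,0,0],[-0.09,0,0,0],[-0.105,0,0,0],[-0.12,0,0,0]]]' | grep -E 'tcp|wrist'
python3 -m pendant '[[[-0.015,-0.003,0,0],[-0.03,-0.006,0,0],[-0.045,-0.009,0,0],[-0.06,-0.012,0,0],[-0.075,-0.015,0,0],[-0.09,-0.015,0,0],[-0.105,-0.015,0,0],[-0.12,-0.015,0,0]]]' | grep -E 'tcp|wrist'
python3 sc.py s4
```

```text
tcp_pos: [0.5342, -0.14, 0.0505]
wrist_force: [-1.3, 1.0, 1.1]
tcp_pos: [0.5466, -0.1416, 0.0506]
wrist_force: [-1.9, -0.3, 0.0]
white [382 175  16  18 155] [388.1 183.9]
blue [401 176   7  15  69] [404.7 183.1]
```

View pics/s4.png

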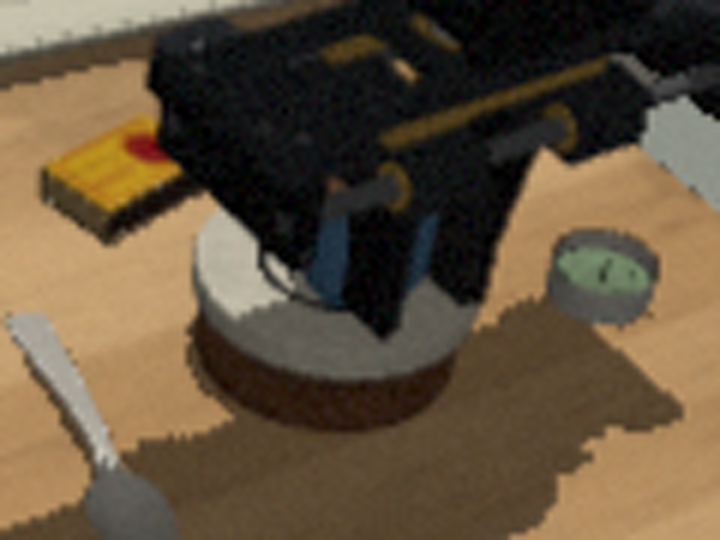

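The cup is upright in the cradle and sliding, and the stand is unmoved. Push the last ~7 mm, back off and check from above.

```bash
python3 -m pendant '[[[-0.015,-0.005,0,0],[-0.03,-0.01,0,0],[-0.045,-0.01,0,0],[-0.06,-0.01,0,0],[-0.07,-0.01,0,0],[-0.075,-0.01,0,0]]]' | grep -E 'tcp|wrist'
python3 -m pendant '[[[0.03,0,0,0],[0.1,0,0,0],[0.25,0,0,0],[0.5,0,0,0],[0.75,0,0,0],[1,0,0,0],[1,0,0,0]]]' | grep -E 'tcp|wrist'
python3 -m pendant '[[[0,-0.25,-0.25,0],[0,-0.5,-0.5,0],[0,-0.75,-0.75,0],[0,-1,-1,0]]]' | grep -E 'tcp|wrist'
python3 -m pendant '[[[0,-0.25,0,0],[0,-0.5,0,0],[0,-0.75,0,0],[0,-1,0,0],[0,-1,0,0]]]' | grep -E 'tcp|wrist'
python3 sc.py s5; python3 look.py 5
python3 - <<'E'
import cv2
im=cv2.imread("pics/top5.png");a=cv2.resize(im[155:225,390:460],None,fx=6,fy=6,interpolation=2);cv2.imwrite("pics/c5.png",a)
b=cv2.imread("pics/s5.png")[:420,:380];cv2.imwrite("pics/c5.png",cv2.hconcat([a,b]))
E
```

```text
tcp_pos: [0.554, -0.1426, 0.0505]
wrist_force: [-1.2, 0.5, 0.7]
tcp_pos: [0.4498, -0.1426, 0.0504]
wrist_force: [-0.2, -0.2, -0.9]
tcp_pos: [0.4543, -0.2436, 0.152]
wrist_force: [0.8, -0.5, -0.4]
tcp_pos: [0.4544, -0.3451, 0.1505]
wrist_force: [-0.2, 0.0, -0.9]
white [382 170  48  29 587] [404.8 186.9]
blue [398 166  23  23 323] [407.9 179.2]
egg [402 162   9   9  27] [404.6 167.1]
wrist white [    0     0   376    64 24001] [187.   31.5] [ 0.3042 -0.4375]
wrist white [    0   233   334    65 16144] [167.3 258.5] [ 0.4711 -0.4699]
wrist blue [536 361  44  13 398] [556.1 367.7] [ 0.5531 -0.156 ]
wrist egg [508 451  13  16 122] [513.6 458.2] [ 0.6188 -0.1928]
wrist egg [543 444   5  22  28] [546.3 454.5] [ 0.6153 -0.1677]
top white [ 400  163   52   50 1298] [424.3 188.3] [ 0.5828 -0.1397]
top blue [418 179  22  19 145] [425.7 191.1] [ 0.5686 -0.1326]
top egg [423 171  19  19 292] [432.1 180.2] [ 0.5804 -0.1422]
7.9 [ 0.45400608 -0.34238191  0.15041399] [-1.    -0.001  0.   ] [-0.3693674  -0.23878542 -0.77198633] 0.29716162661820195
```

View pics/c5.png

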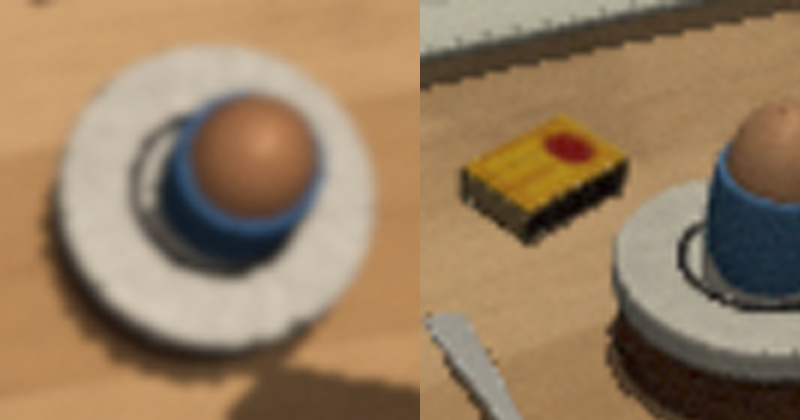

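Run:
```python
from h import *
from station import optics
for n,(a,b,x,y) in(("top",(155,225,392,462)),("scene",(155,215,375,440))):
  c=optics.get_calibration(n);im=optics.capture(n);w=np.zeros((480,640),bool);w[a:b,x:y]=1
  m=masks(im)['white']&w;e=cv2.fitEllipse(cv2.convexHull(np.vstack([q for q in cv2.findContours(m.astype('uint8'),0,1)[0] if len(q)>20])));s=ray(c,*e[0],.04)
  print(n,'stand',e[0],s)
  for p in((.584,-.1426),(.580,-.1422),(.576,-.14)):print(p,'egg',proj(c,[*p,.092]).round(1),'body',proj(c,[*p,.061]).round(1))
```

```text
top stand (425.5747985839844, 187.3558807373047) [ 0.58414712 -0.14249976]
(0.584, -0.1426) egg [431.9 178.3] body [428.1 183.9]
(0.58, -0.1422) egg [432.2 180.5] body [428.3 185.9]
(0.576, -0.14) egg [431.5 182.8] body [427.7 188.2]
scene stand (405.9224853515625, 184.079345703125) [ 0.58444256 -0.14101329]
(0.584, -0.1426) egg [410.5 163.4] body [408.2 175.9]
(0.58, -0.1422) egg [411.5 164.5] body [409.2 177. ]
(0.576, -0.14) egg [411.9 165.9] body [409.5 178.4]
```

The stand hasn't moved; the cup is upright about 4 mm short of centre, inside the ring. There's plenty of time, so I'll give it one small extra tap of 3.5 mm for margin.

```bash
python3 -m pendant '[[[0,0.25,0,0],[0,0.5,0,0],[0,0.75,0,0],[0,1,0,0]]]' | grep -E 'tcp'
python3 -m pendant '[[[0,0.25,0.25,0],[0,0.5,0.5,0],[0,0.75,0.75,0],[0,0.9,0.9,0],[0,1,1,0],[0,1,1,0]]]' | grep -E 'tcp'
python3 -m pendant '[[[-0.3,0,0,0],[-0.6,0,0,0],[-0.8,0,0,0],[-0.88,0,0,0],[-0.93,0,0,0],[-0.95,0,0,0],[-0.96,0,0,0],[-0.97,0,0,0]]]' | grep -E 'tcp|wrist'
python3 -m pendant '[[[-0.015,0,0,0],[-0.03,0,0,0],[-0.045,0,0,0],[-0.055,0,0,0],[-0.065,0,0,0],[-0.065,0,0,0]]]' | grep -E 'tcp|wrist'
python3 -m pendant '[[[0.03,0,0,0],[0.1,0,0,0],[0.25,0,0,0],[0.5,0,0,0],[0.75,0,0,0],[1,0,0,0],[1,0,0,0]]]' | grep -E 'tcp|wrist'
python3 -m pendant '[[[0,-0.25,-0.25,0],[0,-0.5,-0.5,0],[0,-0.75,-0.75,0],[0,-1,-1,0]]]' | grep -E 'tcp'
python3 -m pendant '[[[0,-0.25,0,0],[0,-0.5,0,0],[0,-0.75,0,0],[0,-1,0,0],[0,-1,0,0]]]' | grep -E 'tcp|time'
python3 sc.py s6; python3 look.py 6
python3 - <<'E'
import cv2
a=cv2.imread("pics/top6.png")[120:240,340:500];cv2.imwrite("pics/c6.png",cv2.resize(a,None,fx=5,fy=5,interpolation=2))
E
```

```text
tcp_pos: [0.454, -0.241, 0.1508]
tcp_pos: [0.4533, -0.1414, 0.0498]
tcp_pos: [0.5502, -0.1426, 0.0507]
wrist_force: [-0.6, 0.1, -0.3]
tcp_pos: [0.5574, -0.1426, 0.0505]
wrist_force: [-1.9, -0.2, 0.9]
tcp_pos: [0.4533, -0.1426, 0.0503]
wrist_force: [1.3, -0.1, -0.3]
tcp_pos: [0.4579, -0.2436, 0.1519]
time_s: 12.0
tcp_pos: [0.4579, -0.3451, 0.1504]
white [382 170  48  29 584] [405.  186.8]
blue [397 165  23  23 319] [406.9 178.3]
egg [404 164  11   8  36] [409.1 167.6]
wrist white [    0     0   376    60 22276] [186.3  29.2] [ 0.3063 -0.4378]
wrist white [    0   229   336    69 17471] [167.2 256.4] [ 0.4728 -0.4697]
wrist blue [536 361  44  13 404] [556.2 367.6] [ 0.5566 -0.1561]
wrist egg [508 448  13  16 118] [513.9 455.5] [ 0.6196 -0.193 ]
wrist egg [274  59  35   1  35] [291.  59.] [ 0.3378 -0.3608]
top white [ 400  163   52   50 1252] [424.2 188.7] [ 0.5819 -0.1394]
top blue [417 176  23  20 138] [425.  189.1] [ 0.5726 -0.1323]
top egg [422 170  20  19 287] [431.8 178.5] [ 0.5837 -0.1423]
12.15 [ 0.45753259 -0.34236176  0.15035924] [-1.    -0.001  0.   ] [ 1.04980737 -0.11212649  0.56048663] 0.2972593637208681
```

View pics/c6.png

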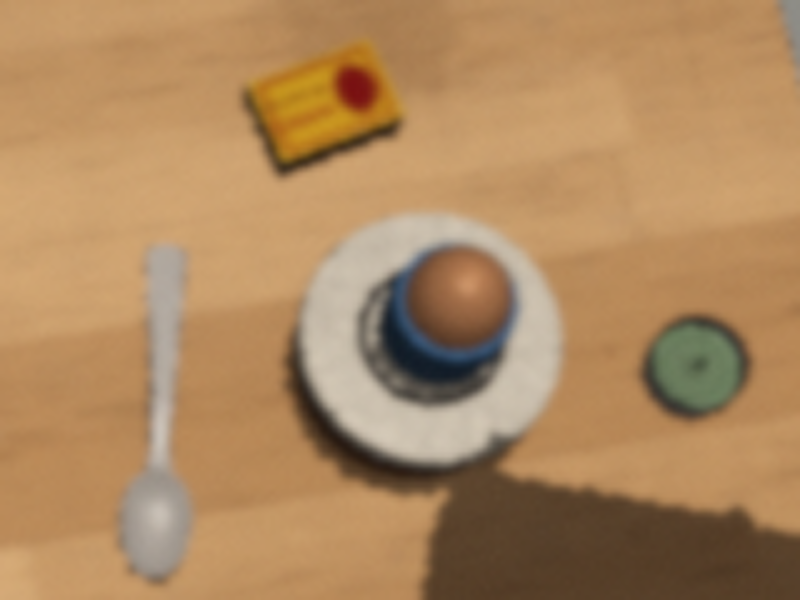

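The egg at (431.8,178.5) matches the predicted centred position of (431.9,178.3). The cup is upright in the ring, and its neighbours haven't moved.

```bash
python3 -c "
from station import r
print(r.finish_job())"
```

```text
the job is handed in; nothing more can be done
None
```

The egg cup now stands upright inside the ring, within about 1 mm of the stand's centre by the last camera check; the stand, spoon, matchbox and tea light showed no movement, and the job was handed in at about 12 s.

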